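Scrub a tall jar with its bottle brush, then hold the brush up level for inspection

TASK

One of the two tall glass jars has a bottle brush standing in it (the other holds a plain glass stirring rod): take the brush by its handle and scrub that jar with two full strokes, each time raising the brush until the top of its bristles is about level with the jar's mouth and pushing it back down to the jar's floor. Then draw the brush right out, turn it over to lie about level, and finish while still holding it like that, still and clear of the jars, the rod and the microscope, with the whole brush at least 15 cm above the worktop. Leave both jars standing where they are, the rod in its jar, and the other things on the worktop undisturbed.

Things in the scene. Friction and masses are not known exactly. Their poses are not given: they have to be found in the camera images.
- brush: loose bottle brush, 182 mm long, 60 g, standing handle up in brush_jar (may lean up to 0.15 rad). Origin: centre of its flat bristle end; z along the brush to the handle top. Along z: bristle head 0-60 mm (looks 39 mm wide; only its 30 mm core makes contact), steel stem 6 mm thick to 112 mm, plain grey round handle 14 mm thick to 182 mm
- brush_grip (a point): point on the brush's axis, 150 mm from its bristle end and 32 mm below the handle's top: a good height to grip; while the brush stands on the jar's floor it is 42 mm above the jar's mouth
- brush_top (a point): centre of the top end of the brush's handle, 182 mm from the bristle end
- brush_jar: tall clear glass jar in which the brush stands, 116 mm high, loose, 0.55 kg; outside 51 mm (53 at the mouth) in diameter, bore 42 mm, on a round foot 72 mm across. Origin: centre of its underside; z up. Its inner floor is 8 mm above the origin, its mouth 116 mm above
- rod_jar: second jar of the same form and size, holding only the glass rod; not to be moved. Origin: centre of its underside
- rod: plain clear glass stirring rod, 165 mm long, 8 mm thick, with a black rubber foot 25 mm wide and no handle, standing in rod_jar; to be left there. Origin: centre of its foot's underside
- petri: clear flat dish, 62 mm across, 15 mm high, on the worktop; to be left alone. Origin: centre of its underside
- vial: small capped glass vial, 23 mm across, 58 mm high; to be left alone. Origin: centre of its underside
- oil_bottle: small dropper bottle, 27 mm across, 80 mm high; to be left alone. Origin: centre of its underside
- lens_cap: black round cap, 34 mm across, 14 mm high; to be left alone. Origin: centre of its underside
- tweezers: steel forceps lying flat, 14x128x10 mm; to be left alone. Origin: centre of its underside
- microscope: the big fixed microscope in the middle of the worktop, occupying about x 0.48 to 0.85 m, y 0.04 to 0.27 m and some 0.4 m high; do not hit it. Origin: centre of its underside
There are look-alikes about, which are no part of the job. Leave any green, pink or turquoise look-alike of the brush_jar alone.

How it is judged:
By the outcome, as a careful person would: the job done as asked, in the order asked, and still so for the second after the job is handed in, while the arm keeps its last pose, push and grip.
It also fails if it takes over 43 s, if anything falls off the work surface, if the arm or the gripper's body presses on something with over 40 N, if the wrist force passes 120 N, or if a joint passes its speed limit or range.

ROBOT

A 6-joint arm with a two-finger parallel gripper is mounted at the origin on a cart in front of the work surface, level with it; the furniture and walls round the work are solid. World frame = base frame: x ahead of the robot, y to its left, z up, the work surface at z = 0. Lengths are in m, angles in rad, forces in N, time in s.
With the tool pointing down it reaches from about 0.225 to 0.875 m from the base axis. Payload 3.4 kg.
Tool frame: the origin (TCP) lies midway between the tips of the shut fingers; the grasp point (between the pads) lies 19 mm behind it (manip.grip_point_offset is the distance from the TCP to the grasp point, in m); z points along the fingers, y is the line along which they close (so a half turn about z gives the same grasp; the last joint's range is limited). The gripper opens to 85 mm and grips with 20 to 120 N. Pads are 22 mm wide; open, the fingers measure 114 mm over their backs; the gripper's body (76 mm by 85 mm) begins 54 mm behind the grasp point. The pads swing forward as they close: fully open they stand 13 mm farther back than shut.
Start: joints at [1.203, 0.276, 1.505, -0, 1.361, -0.121], TCP at [0.14, 0.558, 0.231] pointing down, gripper open.
Joint ranges: [-2.89, 2.89], [-0.75, 2.08], [0.22, 2.7], [-1.18, 4.32], [0.11, 2.71], [-2.7, 2.7]. Speed limits (rad/s): [2.57, 2.57, 3.14, 3.14, 3.14, 3.14].

INTERFACE

Orientations are given as a unit quaternion [w, x, y, z].
In Python, from rig import manip gives the robot as it stands.
- The arm moves only by the shell command python3 -m handwheel 'ROWS' [FORCE]. ROWS is JSON, a list of rows, each an object with "translation": the shift along the tool's x, y, z in m, a list of three; "angular": the turn, a rotation vector about the tool's x, y, z in degrees, a list of three; "hand": the closure, from 0 (fully open) to 1 (shut). A call has 1 to 10 rows; each row shifts and turns the commanded pose from where the row before left it, along the tool's axes as they then stand; what a row does not reach is not made up. A row lasts 1/12 s, in which the tool goes at most 41.7 mm and 7.16 degrees, less where a joint would pass 70% of its speed; a pose out of reach is approached as far as the arm can. A call with a gripper value outside its range is refused whole. The fingers move at their own pace and stop on an object; FORCE is the grip in N (left out, the last holds). Time passes only in rows, so rows that do not move let the fingers close. It gives the time, the measured TCP pose, the force, the opening and the grip force at its end, in the units of the state.
- manip.get_state(): the state, without advancing time (a new reading comes with each control period).
- manip.get_image(name): name is "side" or "top" or "wrist"; returns the picture (400x640x3 uint8, red, green, blue); there is no depth.
- manip.camera_info(name): a dict with "camera_matrix" (3x3 intrinsics, pixels), "k1" (the pictures are not rectified: a ray, as slopes to the right and down, at radius r is drawn at 1 + k1 r^2 times it, then the intrinsics apply), "eye" and "orientation" of the camera in the world; the wrist camera has in their place "tool_from_camera" (4x4, takes a point from camera to tool coordinates, whose origin is the TCP and whose axes are the flange's). Camera axes: x right, y down, z forward; pixel columns grow to the right and rows downward; lengths in m; the calibration is good to about 2 mm. A picture is of the moment at which its call begins: read the wrist's pose just before it. camera_info takes no time and is no camera call.
- manip.sign_off(): hands the job in; it is judged then, once.
The state is a dict: "clock": time; "qpos": joint angles; "qd": joint speeds; "effort": joint torques, N m; "position": TCP position; "ee_rot": TCP orientation; "contact_force": force on the tool from outside, world axes, zero at the start; "moment": the same for the moment, N m; "width": finger opening in m; "gripper_force": force on a finger pad.
Only numpy, scipy, OpenCV 4.12 (cv2) and the standard library are available. Lean on these libraries where they do the work, as an engineer would, in place of code of your own. Each camera call takes 0.05 s, during which the arm holds its last target. There are 200 camera calls.

## Working session

There is one attempt and no reset: what is moved stays moved. The work goes in short steps, Python scripts to look and compute and a shell command to move; the robot and the scene stay as the last step left them, time stands still between calls to the robot, and variables do not carry over. Pictures are saved under pics/ and viewed, at most 10 in all, crops included, and the job is handed in when it is done.

```bash
mkdir -p pics; ls; python3 - <<'E'
from rig import manip
import cv2,numpy as np
s=manip.get_state();print(s['clock'],s['position'],s['ee_rot'],manip.grip_point_offset)
for n in ['side','top','wrist']:
    im=manip.get_image(n);cv2.imwrite(f'pics/{n}0.png',im[:,:,::-1]);print(n,manip.camera_info(n))
E
```

```text
pics
0.0 [0.14028735 0.55707463 0.23041863] [-2.33653997e-04  1.23093288e-01  9.92394662e-01 -9.06978796e-04] 0.0187
side {'camera_matrix': array([[458.13880602,   0.        , 321.62547111],
       [  0.        , 458.13880602, 198.96858697],
       [  0.        ,   0.        ,   1.        ]]), 'k1': -0.11208048579158328, 'eye': array([ 0.54684453, -1.00901171,  0.74787052]), 'orientation': array([-5.28785096e-01,  8.48461649e-01,  2.23324981e-02, -6.42574121e-04])}
top {'camera_matrix': array([[414.04833386,   0.        , 318.89599117],
       [  0.        , 414.04833386, 201.48446627],
       [  0.        ,   0.        ,   1.        ]]), 'k1': -0.08921324760114403, 'eye': array([0.36496131, 0.25959522, 1.55630467]), 'orientation': array([-0.0292825 ,  0.71090039, -0.70109174,  0.04726041])}
wrist {'camera_matrix': array([[305.56987565,   0.        , 317.08273887],
       [  0.        , 305.56987565, 201.01446739],
       [  0.        ,   0.        ,   1.        ]]), 'k1': -0.017915527092147717, 'tool_from_camera': array([[ 2.08960145e-04, -9.58239057e-01, -2.85968294e-01,
         7.30193395e-02],
       [ 9.99999690e-01,  4.17434653e-04, -6.68053457e-04,
         1.35146662e-03],
       [ 7.59527991e-04, -2.85968066e-01,  9.58238847e-01,
        -1.42810239e-01],
       [ 0.00000000e+00,  0.00000000e+00,  0.00000000e+00,
         1.00000000e+00]])}
```

View pics/side0.png

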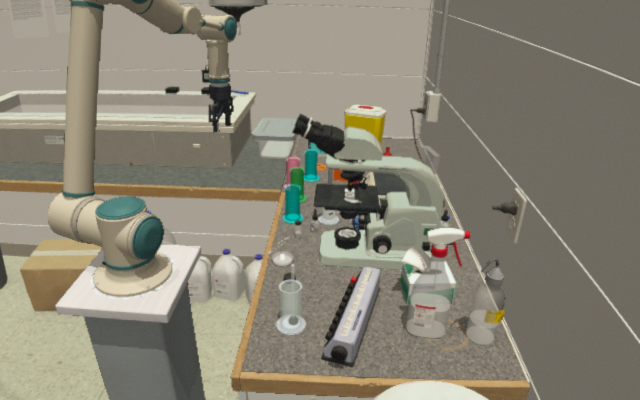

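View pics/top0.png

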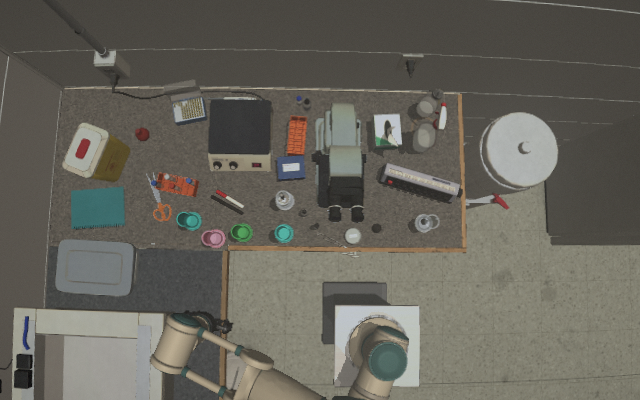

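The top view shows two clear jars, at about (285,200) and (424,222). The jars at (284,233), (241,233), (189,220) and (213,239) are coloured look-alikes. I'll enlarge both clear ones.

```bash
cat > h.py <<'E'
from rig import manip
import cv2,numpy as np
from scipy.spatial.transform import Rotation as R
def q2R(q): return R.from_quat([q[1],q[2],q[3],q[0]]).as_matrix()
def cam(n,s=None):
    c=manip.camera_info(n)
    if 'eye' in c: return c,q2R(c['orientation']),np.array(c['eye'])
    s=s or manip.get_state();T=np.array(c['tool_from_camera']);Rt=q2R(s['ee_rot'])
    return c,Rt@T[:3,:3],np.array(s['position'])+Rt@T[:3,3]
def ray(n,u,v,s=None):
    c,Rm,e=cam(n,s);K=c['camera_matrix']
    d=np.array([(u-K[0,2])/K[0,0],(v-K[1,2])/K[1,1]]);x=d.copy()
    for _ in range(20): x=d/(1+c['k1']*(x@x))
    return e,Rm@np.array([x[0],x[1],1])
def onz(n,u,v,z,s=None):
    e,d=ray(n,u,v,s);return e+d*(z-e[2])/d[2]
def proj(n,p,s=None):
    c,Rm,e=cam(n,s);q=Rm.T@(np.array(p)-e);x=q[:2]/q[2];x=x*(1+c['k1']*(x@x));K=c['camera_matrix']
    return K[0,0]*x[0]+K[0,2],K[1,1]*x[1]+K[1,2]
E
python3 - <<'E'
from h import *
t=cv2.imread('pics/top0.png');s=cv2.imread('pics/side0.png')
z=lambda i,x,y,w,h,W,H:cv2.resize(i[y:y+h,x:x+w],(W,H),interpolation=cv2.INTER_CUBIC)
a=z(t,265,180,40,40,400,300*4//3);b=z(t,400,200,40,40,400,400)
w=cv2.imread('pics/wrist0.png')
cv2.imwrite('pics/c1.png',np.vstack([np.hstack([a,b]),np.hstack([cv2.resize(w[:,:],(320,200)),z(s,260,120,120,50,480,200)])]))
for p in [(285,200),(424,222),(284,233)]: print(p,onz('top',*p,0.1),onz('top',*p,0.186))
E
```

```text
(285, 200) [0.52703555 0.34341312 0.1       ] [0.51746448 0.33846337 0.186     ]
(424, 222) [ 0.45576674 -0.15223003  0.1       ] [ 0.45040435 -0.12791028  0.186     ]
(284, 233) [0.4105716  0.34449813 0.1       ] [0.40787815 0.33948431 0.186     ]
```

View pics/c1.png

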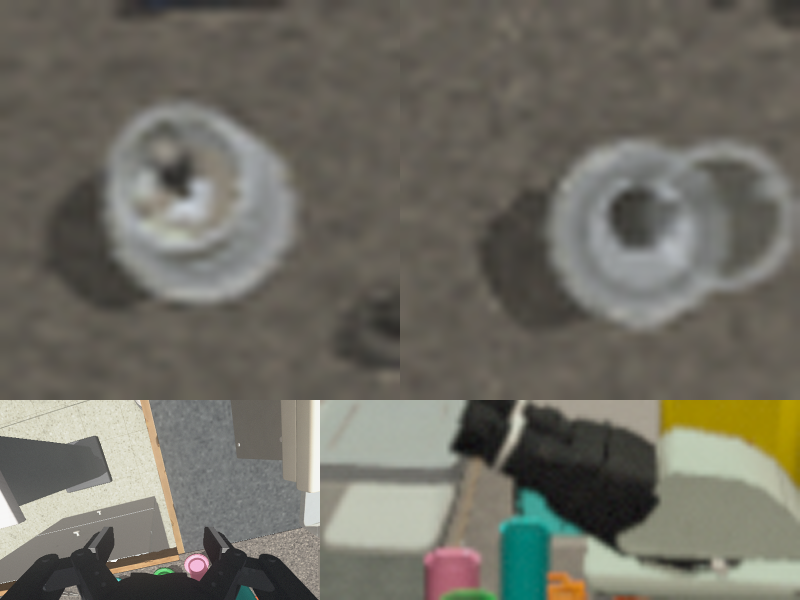

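The top view crop shows cream bristles and a grey handle in the jar at about (283,198), so that one is brush_jar. The jar at (424,222) holds the clear rod with its black foot, and the rest are coloured. Next I move the wrist camera over the brush.

```bash
python3 -m handwheel '[{"translation":[-0.02,0,-0.03],"angular":[0,0,0],"hand":0},{"translation":[-0.035,-0.009,-0.015],"angular":[0,0,0],"hand":0},{"translation":[-0.035,-0.009,-0.015],"angular":[0,0,0],"hand":0},{"translation":[-0.035,-0.009,-0.01],"angular":[0,0,0],"hand":0},{"translation":[-0.035,-0.009,-0.01],"angular":[0,0,0],"hand":0},{"translation":[-0.035,-0.009,-0.01],"angular":[0,0,0],"hand":0},{"translation":[-0.035,-0.009,0],"angular":[0,0,0],"hand":0},{"translation":[-0.035,-0.009,0],"angular":[0,0,0],"hand":0},{"translation":[-0.035,-0.009,0],"angular":[0,0,0],"hand":0},{"translation":[-0.035,-0.009,0],"angular":[0,0,0],"hand":0}]'
python3 -m handwheel '[{"translation":[-0.035,-0.009,0],"angular":[0,0,0],"hand":0},{"translation":[-0.03,-0.009,0],"angular":[0,0,0],"hand":0},{"translation":[0,0,0],"angular":[0,0,6.9],"hand":0},{"translation":[0,0,0],"angular":[0,0,6.9],"hand":0},{"translation":[0,0,0],"angular":[0,0,6.9],"hand":0},{"translation":[0,0,0],"angular":[0,0,6.9],"hand":0},{"translation":[0,0,0],"angular":[0,0,6.9],"hand":0},{"translation":[0,0,0],"angular":[0,0,6.9],"hand":0},{"translation":[0,0,0],"angular":[0,0,6.9],"hand":0},{"translation":[0,0,0],"angular":[0,0,6.9],"hand":0}]'
python3 -m handwheel '[{"translation":[0,0,0],"angular":[0,0,6.9],"hand":0},{"translation":[0,0,0],"angular":[0,0,6.9],"hand":0},{"translation":[0,0,0],"angular":[0,0,6.9],"hand":0},{"translation":[0,0,0],"angular":[0,0,0],"hand":0},{"translation":[0,0,0],"angular":[0,0,0],"hand":0}]'
python3 - <<'E'
from h import *
s=manip.get_state();print(s['clock'],s['position'],s['ee_rot'],s['qpos'],s['contact_force'])
cv2.imwrite('pics/w1.png',manip.get_image('wrist')[:,:,::-1])
E
```

```text
clock: 0.98
position: [0.4468, 0.396, 0.3212]
ee_rot: [-0.0, 0.123, 0.992, -0.0]
contact_force: [0.5, 0.6, -0.5]
width: 0.0851
gripper_force: 0.0
clock: 1.82
position: [0.504, 0.3638, 0.3208]
ee_rot: [-0.0, 0.571, 0.821, -0.0]
contact_force: [0.7, 0.1, -0.2]
width: 0.0856
gripper_force: 0.0
clock: 2.23
position: [0.5041, 0.3638, 0.321]
ee_rot: [-0.0, 0.706, 0.708, -0.0]
contact_force: [0.1, 0.2, 0.1]
width: 0.0854
gripper_force: 0.0
2.2333 [0.50405861 0.36378089 0.32096605] [-1.12782156e-04  7.06291321e-01  7.07921217e-01 -3.28257365e-04] [5.13243513e-01 3.15705115e-01 1.23022869e+00 4.00005187e-05
 1.59635188e+00 5.10939500e-01] [0.07207137 0.2325268  0.05707041]
```

View pics/w1.png

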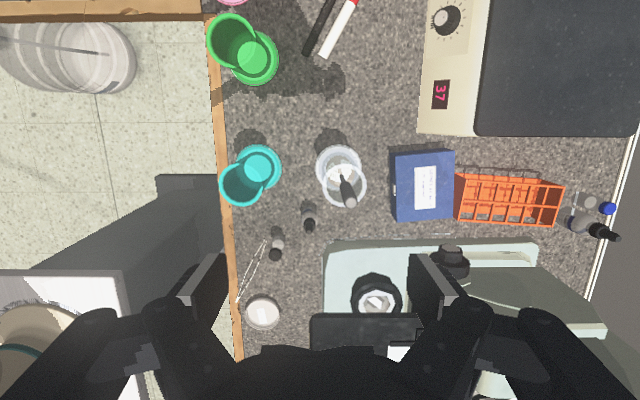

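The wrist view shows the brush leaning in its clear jar. The handle runs from about (342,180) to (349,201) and the jar mouth is around (344,183). I'll enlarge this to confirm the target and get exact pixels.

```bash
python3 - <<'E'
import cv2
w=cv2.imread('pics/w1.png')
cv2.imwrite('pics/c2.png',cv2.resize(w[135:220,300:385],(595,595),interpolation=cv2.INTER_CUBIC))
E
```

```text
(no output)
```

View pics/c2.png

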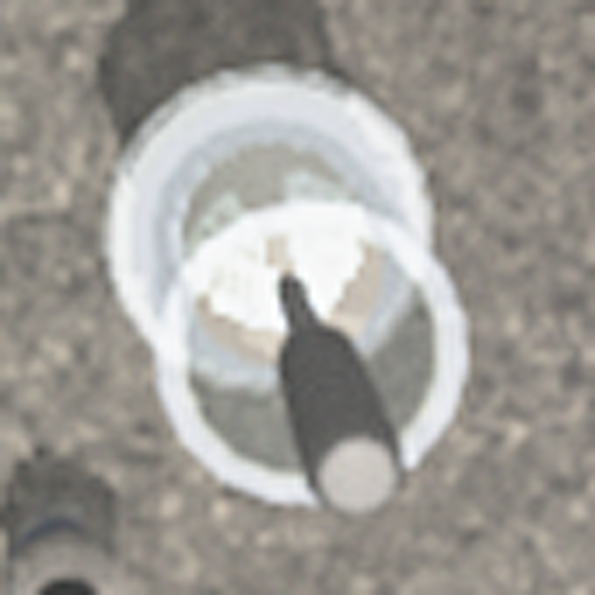

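The crop confirms the grey handle, steel stem and bristles in a clear jar. Handle top is at (351.1,202.9), mouth centre at (344.6,185.6), foot centre at (338.6,167.1) and the handle's lower end at (343.5,181.5).

```bash
python3 - <<'E'
from h import *
print('mouth',onz('wrist',344.6,185.6,.116),'foot',onz('wrist',338.6,167.1,.004))
print('mouth top-cam',onz('top',282.5,197.8,.116),'foot',onz('top',285.5,200.8,.004))
a=onz('wrist',351.1,202.9,.189);b=onz('wrist',343.5,181.5,.120);print('top',a,'low',b,'grip',a+(b-a)*32/70)
print('top topcam',onz('top',281.8,195.2,.189))
d=(a-b)/np.linalg.norm(a-b);print('axis',d,np.linalg.norm(a-b))
E
```

```text
mouth [0.53630975 0.35278081 0.116     ] foot [0.53675004 0.3542505  0.004     ]
mouth top-cam [0.5328628  0.35139685 0.116     ] foot [0.53471636 0.34699144 0.004     ]
top [0.53613483 0.35394586 0.189     ] low [0.53453504 0.35861755 0.12      ] grip [0.5354035  0.35608149 0.15745714]
top topcam [0.53301407 0.34926105 0.189     ]
axis [ 0.02312619 -0.06753291  0.99744899] 0.06917646996640124
```

```bash
python3 -m handwheel '[{"translation":[-0.0045,0.016,0],"angular":[0,0,0],"hand":0},{"translation":[-0.0045,0.0155,0],"angular":[0,0,0],"hand":0},{"translation":[0,0,0.03],"angular":[0,0,0],"hand":0},{"translation":[0,0,0.03],"angular":[0,0,0],"hand":0},{"translation":[0,0,0.03],"angular":[0,0,0],"hand":0},{"translation":[0,0,0.03],"angular":[0,0,0],"hand":0},{"translation":[0,0,0.03],"angular":[0,0,0],"hand":0},{"translation":[0,0,0.032],"angular":[0,0,0],"hand":0},{"translation":[0,0,0],"angular":[0,0,0],"hand":0},{"translation":[0,0,0],"angular":[0,0,0],"hand":0}]' 40
python3 - <<'E'
from h import *
s=manip.get_state();print(s['position'],s['ee_rot'],s['contact_force'],[proj('wrist',p) for p in ([.535,.355,.189],[.5355,.353,.116])])
cv2.imwrite('pics/w2.png',manip.get_image('wrist')[:,:,::-1])
E
```

```text
clock: 3.12
position: [0.5346, 0.3543, 0.1379]
ee_rot: [-0.001, 0.707, 0.707, -0.002]
contact_force: [0.2, -0.3, 0.9]
width: 0.0852
gripper_force: 0.0
[0.53461333 0.35431787 0.13785574] [-6.84032471e-04  7.06873753e-01  7.07336474e-01 -2.03527472e-03] [ 0.21164461 -0.34018874  0.86071429] [(np.float64(317.36505589522466), np.float64(324.6582777318907)), (np.float64(318.5944500346498), np.float64(243.68202244042675))]
```

View pics/w2.png

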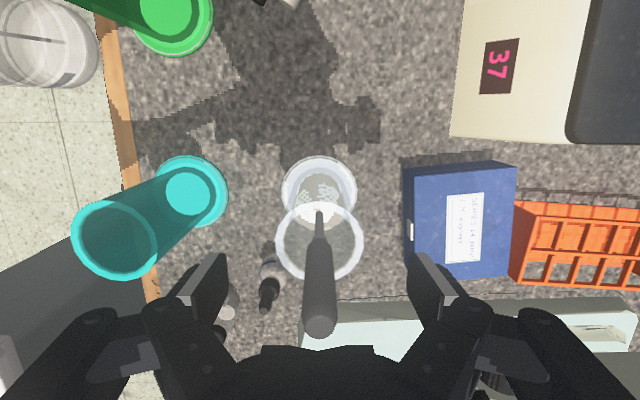

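The handle is at (319,325), midway between the fingers, and the jar mouth at (319,243) matches the prediction. I close the gripper.

```bash
python3 -m handwheel '[{"translation":[0,0,0],"angular":[0,0,0],"hand":0.3},{"translation":[0,0,0],"angular":[0,0,0],"hand":0.5},{"translation":[0,0,0],"angular":[0,0,0],"hand":0.65},{"translation":[0,0,0],"angular":[0,0,0],"hand":0.8},{"translation":[0,0,0],"angular":[0,0,0],"hand":1},{"translation":[0,0,0],"angular":[0,0,0],"hand":1},{"translation":[0,0,0],"angular":[0,0,0],"hand":1},{"translation":[0,0,0],"angular":[0,0,0],"hand":1},{"translation":[0,0,0],"angular":[0,0,0],"hand":1},{"translation":[0,0,0],"angular":[0,0,0],"hand":1}]' 50
python3 - <<'E'
from h import *
cv2.imwrite('pics/w3.png',manip.get_image('wrist')[100:400,150:490,::-1])
E
```

```text
clock: 4.0
position: [0.5358, 0.355, 0.14]
ee_rot: [0.0, 0.707, 0.707, 0.0]
contact_force: [-1.1, -0.6, 5.2]
width: 0.0126
gripper_force: 48.7
```

View pics/w3.png

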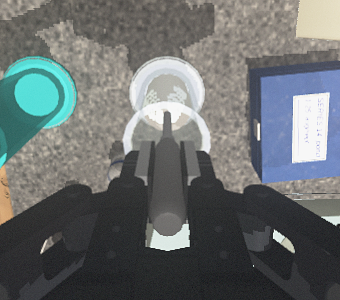

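```bash
python3 -m handwheel '[{"translation":[0,0,-0.005],"angular":[0,0,0],"hand":1},{"translation":[0,0,-0.005],"angular":[0,0,0],"hand":1},{"translation":[0,0,0],"angular":[0,0,0],"hand":1},{"translation":[0,0,0],"angular":[0,0,0],"hand":1}]'
python3 -m handwheel '[{"translation":[0,0,-0.01],"angular":[0,0,0],"hand":1},{"translation":[0,0,-0.01],"angular":[0,0,0],"hand":1},{"translation":[0,0,-0.01],"angular":[0,0,0],"hand":1},{"translation":[0,0,-0.008],"angular":[0,0,0],"hand":1},{"translation":[0,0,0],"angular":[0,0,0],"hand":1},{"translation":[0,0,0],"angular":[0,0,0],"hand":1},{"translation":[0,0,0],"angular":[0,0,0],"hand":1}]'
python3 - <<'E'
from h import *
w=manip.get_image('wrist')[:,:,::-1];t=manip.get_image('top')[:,:,::-1]
a=cv2.resize(w[80:380,160:480],(640,600));
cv2.imwrite('pics/w4.png',a)
b=cv2.imread('pics/top0.png')
for n,p in (('mouth',[.5355,.353,.116]),('foot',[.5355,.353,.004])): print(n,proj('wrist',p))
E
```

```text
clock: 4.38
position: [0.5359, 0.3549, 0.1494]
ee_rot: [0.0, 0.707, 0.707, 0.0]
contact_force: [-0.2, 0.9, -0.5]
width: 0.0126
gripper_force: 48.7
clock: 4.97
position: [0.5355, 0.3548, 0.1873]
ee_rot: [-0.0, 0.707, 0.707, -0.0]
contact_force: [0.4, -0.4, -0.2]
width: 0.013
gripper_force: 48.7
mouth (np.float64(317.38951822923264), np.float64(216.35737893132026))
foot (np.float64(317.4150774070608), np.float64(181.96874103791268))
```

View pics/w4.png

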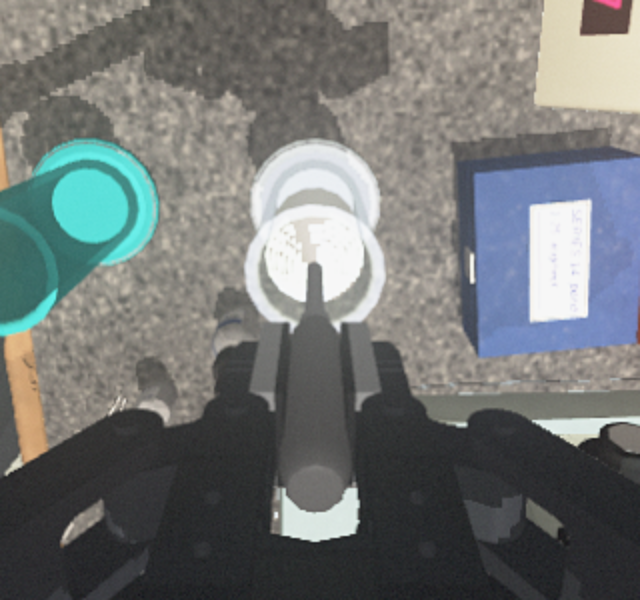

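The bristle head sits at the mouth, with mouth centre at crop (315,262) and bristle top at (315,255). The handle has not slipped in the pads, and the jar has not moved. Stroke down.

```bash
python3 -m handwheel '[{"translation":[0,0,0.012],"angular":[0,0,0],"hand":1},{"translation":[0,0,0.012],"angular":[0,0,0],"hand":1},{"translation":[0,0,0.012],"angular":[0,0,0],"hand":1},{"translation":[0,0,0.008],"angular":[0,0,0],"hand":1},{"translation":[0,0,0.0035],"angular":[0,0,0],"hand":1},{"translation":[0,0,0.001],"angular":[0,0,0],"hand":1},{"translation":[0,0,0],"angular":[0,0,0],"hand":1},{"translation":[0,0,0],"angular":[0,0,0],"hand":1}]'
```

```text
clock: 5.73
position: [0.5351, 0.3547, 0.14]
ee_rot: [-0.0, 0.707, 0.707, -0.0]
contact_force: [-2.3, -0.9, 6.5]
width: 0.0127
gripper_force: 49.7
```

```bash
python3 -m handwheel '[{"translation":[0,0,-0.012],"angular":[0,0,0],"hand":1},{"translation":[0,0,-0.012],"angular":[0,0,0],"hand":1},{"translation":[0,0,-0.012],"angular":[0,0,0],"hand":1},{"translation":[0,0,-0.0125],"angular":[0,0,0],"hand":1},{"translation":[0,0,0],"angular":[0,0,0],"hand":1},{"translation":[0,0,0],"angular":[0,0,0],"hand":1},{"translation":[0,0,0],"angular":[0,0,0],"hand":1}]'
python3 -m handwheel '[{"translation":[0,0,0.012],"angular":[0,0,0],"hand":1},{"translation":[0,0,0.012],"angular":[0,0,0],"hand":1},{"translation":[0,0,0.012],"angular":[0,0,0],"hand":1},{"translation":[0,0,0.008],"angular":[0,0,0],"hand":1},{"translation":[0,0,0.0035],"angular":[0,0,0],"hand":1},{"translation":[0,0,0.001],"angular":[0,0,0],"hand":1},{"translation":[0,0,0],"angular":[0,0,0],"hand":1},{"translation":[0,0,0],"angular":[0,0,0],"hand":1}]'
```

```text
clock: 6.32
position: [0.5352, 0.3546, 0.1864]
ee_rot: [-0.0, 0.707, 0.707, -0.001]
contact_force: [-0.1, 0.3, -0.5]
width: 0.0129
gripper_force: 48.9
clock: 6.98
position: [0.535, 0.3546, 0.14]
ee_rot: [-0.0, 0.707, 0.707, -0.0]
contact_force: [-2.9, -0.6, 9.2]
width: 0.013
gripper_force: 50.2
```

```bash
python3 -m handwheel '[{"translation":[0,0,-0.015],"angular":[0,0,0],"hand":1},{"translation":[0,0,-0.022],"angular":[0,0,0],"hand":1},{"translation":[0,0,-0.022],"angular":[0,0,0],"hand":1},{"translation":[0,0,-0.022],"angular":[0,0,0],"hand":1},{"translation":[0,0,-0.022],"angular":[0,0,0],"hand":1},{"translation":[0,0,-0.022],"angular":[0,0,0],"hand":1},{"translation":[0,0,-0.025],"angular":[0,0,0],"hand":1},{"translation":[0,0,-0.025],"angular":[0,0,0],"hand":1},{"translation":[0,0,-0.025],"angular":[0,0,0],"hand":1},{"translation":[0,0,0],"angular":[0,0,0],"hand":1}]'
python3 - <<'E'
from h import *
s=manip.get_state();print(s['position'],s['qpos'],proj('wrist',[.5355,.353,.116]))
cv2.imwrite('pics/w5.png',manip.get_image('wrist')[:,:,::-1])
E
```

```text
clock: 7.82
position: [0.5374, 0.3558, 0.3441]
ee_rot: [0.001, 0.707, 0.707, 0.005]
contact_force: [-0.1, 0.6, -0.1]
width: 0.0128
gripper_force: 49.1
[0.53743729 0.35578174 0.34408427] [4.76852773e-01 3.44075457e-01 1.13369981e+00 4.47971650e-05
 1.65427772e+00 4.77555111e-01] (np.float64(313.90695634559927), np.float64(175.4243864499032))
```

View pics/w5.png

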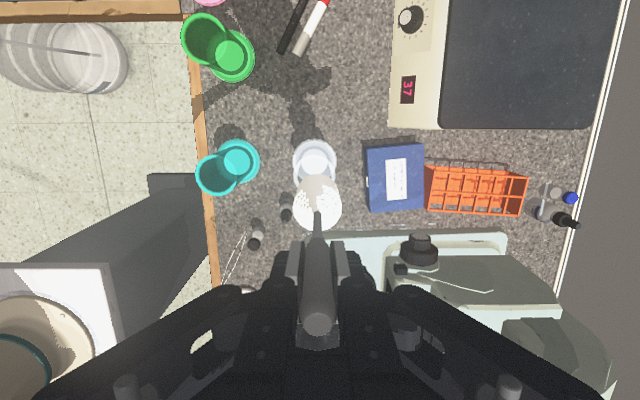

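The brush is free, with bristles at (317,205), and the jar still stands at (315,160). I move away from the microscope, then test the tilt.

```bash
python3 -m handwheel '[{"translation":[0.03,-0.02,-0.005],"angular":[0,0,0],"hand":1},{"translation":[0.03,-0.02,-0.005],"angular":[0,0,0],"hand":1},{"translation":[0.03,-0.02,-0.005],"angular":[0,0,0],"hand":1},{"translation":[0.03,-0.02,-0.005],"angular":[0,0,0],"hand":1},{"translation":[0.03,-0.02,0],"angular":[0,0,0],"hand":1},{"translation":[0.03,-0.02,0],"angular":[0,0,0],"hand":1},{"translation":[0.03,-0.02,0],"angular":[0,0,0],"hand":1},{"translation":[0.03,-0.02,0],"angular":[0,0,0],"hand":1},{"translation":[0,0,0],"angular":[0,5,0],"hand":1},{"translation":[0,0,0],"angular":[0,5,0],"hand":1}]'
python3 -c "
from rig import manip
s=manip.get_state();print(s['position'],s['qpos'])"
```

```text
clock: 8.7
position: [0.3735, 0.5987, 0.3535]
ee_rot: [-0.063, 0.703, 0.706, 0.06]
contact_force: [-0.6, -0.5, 0.2]
width: 0.0125
gripper_force: 49.0
[0.37346591 0.59869314 0.35348021] [0.8534333  0.36584102 1.09145781 0.11759031 1.55652521 0.85492007]
```

```bash
python3 -m handwheel '[{"translation":[0,0,0],"angular":[0,5,0],"hand":1},{"translation":[0,0,0],"angular":[0,5,0],"hand":1},{"translation":[0,0,0],"angular":[0,5,0],"hand":1},{"translation":[0,0,0],"angular":[0,5,0],"hand":1},{"translation":[0,0,0],"angular":[0,5,0],"hand":1},{"translation":[0,0,0],"angular":[0,5,0],"hand":1},{"translation":[0,0,0],"angular":[0,5,0],"hand":1},{"translation":[0,0,0],"angular":[0,5,0],"hand":1},{"translation":[0,0,0],"angular":[0,0,0],"hand":1}]'
python3 -c "
from rig import manip
s=manip.get_state();print(s['position'],s['qpos'])"
```

```text
clock: 9.45
position: [0.3737, 0.5911, 0.3513]
ee_rot: [-0.299, 0.645, 0.639, 0.294]
contact_force: [-0.9, -1.7, -1.1]
width: 0.0127
gripper_force: 49.1
[0.37372362 0.59110528 0.3512604 ] [0.55363302 0.15108716 1.69322822 0.89928417 0.97948501 0.15794564]
```

```bash
python3 -m handwheel '[{"translation":[0,0,0],"angular":[0,5,0],"hand":1},{"translation":[0,0,0],"angular":[0,5,0],"hand":1},{"translation":[0,0,0],"angular":[0,5,0],"hand":1},{"translation":[0,0,0],"angular":[0,5,0],"hand":1},{"translation":[0,0,0],"angular":[0,5,0],"hand":1},{"translation":[0,0,0],"angular":[0,5,0],"hand":1},{"translation":[0,0,0],"angular":[0,5,0],"hand":1},{"translation":[0,0,0],"angular":[0,3,0],"hand":1},{"translation":[0,0,0],"angular":[0,0,0],"hand":1},{"translation":[0,0,0],"angular":[0,0,0],"hand":1}]'
python3 - <<'E'
from h import *
s=manip.get_state();print(s['position'],q2R(s['ee_rot'])[:,2],s['qpos'],np.abs(s['qd']).max())
a=cv2.resize(manip.get_image('wrist')[:,:,::-1],(448,280));b=manip.get_image('top')[:,:,::-1][100:300,180:500];c=manip.get_image('side')[:,:,::-1][0:350,60:460]
b=cv2.resize(b,(448,280));c=cv2.resize(c,(350,306))
C=np.zeros((560,350,3),np.uint8);C[:306]=c
cv2.imwrite('pics/f.png',np.hstack([np.vstack([a,b]),C]))
E
```

```text
clock: 10.28
position: [0.3756, 0.5956, 0.3569]
ee_rot: [-0.492, 0.51, 0.509, 0.489]
contact_force: [0.3, 0.7, -0.7]
width: 0.013
gripper_force: 49.1
[0.37558344 0.59563063 0.35689177] [-0.00183433  0.99926253 -0.03835413] [ 0.39361558  0.33882242  2.0976458   1.85093136  1.29064265 -0.89382289] 0.038295631390762135
```

View pics/f.png

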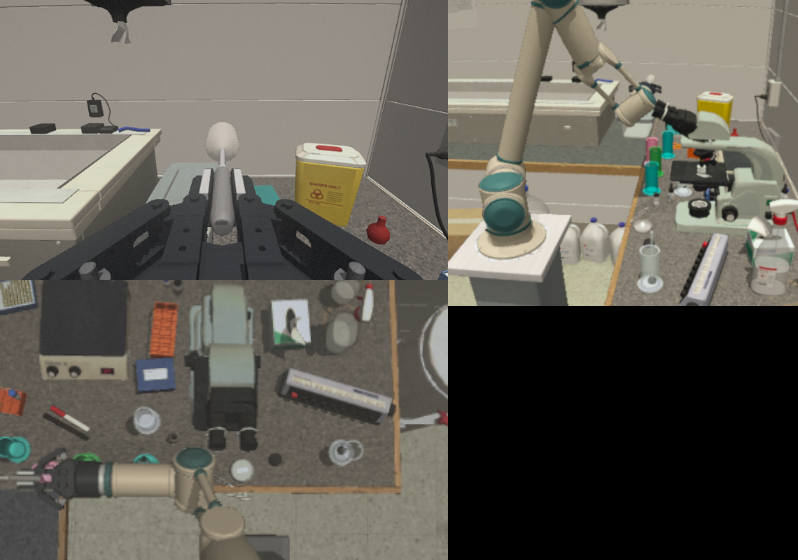

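The brush is held about level and points +y. Bristles are at wrist pixel (317,200). The jar stays at top pixel (285,200) and the rod jar at (424,222). I'll do a quick level check after settling.

```bash
python3 -m handwheel '[{"translation":[0,0,0],"angular":[0,0,0],"hand":1},{"translation":[0,0,0],"angular":[0,0,0],"hand":1},{"translation":[0,0,0],"angular":[0,0,0],"hand":1},{"translation":[0,0,0],"angular":[0,0,0],"hand":1},{"translation":[0,0,0],"angular":[0,0,0],"hand":1},{"translation":[0,0,0],"angular":[0,0,0],"hand":1}]'
python3 - <<'E'
from h import *
s=manip.get_state();p=np.array(s['position'])
def ony(u,v,y):
    e,d=ray('wrist',u,v);return e+d*(y-e[1])/d[1]
a=ony(318,327,p[1]-.051);b=ony(317,201,p[1]+.071);print(a,b,'pitch',np.degrees(np.arctan2(b[2]-a[2],b[1]-a[1])),np.abs(s['qd']).max())
E
```

```text
clock: 10.93
position: [0.3758, 0.5949, 0.359]
ee_rot: [-0.491, 0.509, 0.509, 0.491]
contact_force: [-0.8, 0.5, -0.1]
width: 0.0126
gripper_force: 49.1
[0.37614695 0.54392686 0.36041456] [0.37582566 0.66592686 0.36615491] pitch 2.6938963873116823 0.0031340799171198476
```

The pitch is under 3°, the height is 0.36 m, and the arm is still. I'm handing the job in.

```bash
python3 -c "
from rig import manip
print(manip.sign_off())"
```

```text
the job is handed in; nothing more can be done
None
```

The brush made two full strokes in its jar, was drawn out, and was handed in held still about 3° off level at roughly 0.36 m, at about 11 s on the robot's clock; the last top view showed both jars where they started.

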